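# Unstack the backpack modules into their foam trays

### The arm

A 7-joint arm with a two-finger parallel gripper is mounted at the origin on the work surface. World frame = base frame: x ahead of the robot, y to its left, z up, the work surface at z = 0. Lengths are in mm, angles in rad, forces in N, time in s.
With the tool pointing down it reaches from about 350 to 900 mm from the base axis. Payload 19.9 kg.
Tool frame: the origin (TCP) lies between the finger pads; the fingertips stand nose_length ahead of it and the grasp point (between the pads) lies 3 mm ahead of it (nose_length is the distance from the TCP to the fingertips, in mm); z points along the fingers, y is the line along which they close (so a half turn about z gives the same grasp; the last joint's range is limited). The gripper opens to 85 mm and grips with 20 to 120 N. Pads are 22 mm wide; open, the fingers measure 114 mm over their backs; the gripper's body (76 mm by 85 mm) begins 54 mm behind the grasp point. The pads swing forward as they close: fully open they stand 13 mm farther back than shut.
Start: joints at [1.294, 0.417, -0.01, 1.614, 0.005, 1.111, -0.053], TCP at [146.011, -607.688, 253.26] pointing down, gripper open.
Joint ranges: [-2.81, 2.81], [-0.39, 2.02], [-1.27, 1.25], [0.06, 2.57], [-1.19, 4.33], [0.19, 2], [-2.82, 2.82]. Speed limits (rad/s): [1.89, 1.89, 2.39, 2.39, 3.01, 3.01, 3.01].

### API

Orientations are given as [roll, pitch, yaw] about the fixed x, y, z axes, in that order (R = Rz(yaw) Ry(pitch) Rx(roll)).
In Python, from bench import get_state, get_image, finish_job, nose_length gives the robot as it stands.
- The arm moves only by the tool send_rows, never from a script. Its arguments are lists of equal length, an entry for each row: "gripper": the opening, from -1 (shut) to 1 (fully open); "xyz": the shift along the tool's x, y, z in m, a list of three; "roll": the turn about the tool's z in rad. A call has 1 to 8 rows; each row is the pose to reach, as a shift and turn from the pose commanded when the call began, along the tool's axes at that moment; what a row does not reach only later rows make up. A row lasts 1/12 s, in which the tool goes at most 41.7 mm and 7.16 degrees, less where a joint would pass 70% of its speed; a pose out of reach is approached as far as the arm can. A call with a gripper value outside its range is refused whole. The fingers move at their own pace and stop on an object; "force" is the grip in N (left out, the last holds). Time passes only in rows, so rows that repeat a pose let the fingers close. It gives the time, the measured TCP pose, the force, the opening and the grip force at its end, in the units of the state.
- get_state(): the state, without advancing time (a new reading comes with each control period).
- get_image(name): name is "scene" or "top" or "wrist"; returns a dict with "img" (400x640x3 uint8, red, green, blue), "fx", "fy", "cx", "cy" (pixels), "k1" (the pictures are not rectified: a ray, as slopes to the right and down, at radius r is drawn at 1 + k1 r^2 times it, then the intrinsics apply), "xyz" and "attitude" of the camera in the world. Camera axes: x right, y up, looking along -z (the intrinsics and any distortion apply to the point x, -y, -z); pixel columns grow to the right and rows downward; lengths in mm; the calibration is good to about 2 mm. A picture is of the moment at which its call begins. There is no depth.
- finish_job(): hands the job in; it is judged then, once.
The state is a dict: "time_s": time; "qpos": joint angles; "dq": joint speeds; "effort": joint torques, N m; "tcp_pos": TCP position; "eef_rot": TCP orientation; "contact_force": force on the tool from outside, world axes, zero at the start; "torque": the same for the moment, N m; "finger_gap": opening from 0.0 (shut) to 1.0 (fully open); "grasp_force": force on a finger pad.
Only numpy, scipy, OpenCV 4.12 (cv2) and the standard library are available. Lean on these libraries where they do the work, as an engineer would, in place of code of your own. Each camera call takes 0.05 s, during which the arm holds its last target. There are 200 camera calls.

### The job

The spare modules of the suit backpack stand in one pile: a heat sink and a filter canister side by side on the blue converter, and that on the orange battery. Take the pile apart from the top, one module at a time, and put each upright into the foam tray whose cut-out has its shape (the larger rectangle is the battery's, the smaller the converter's), flat on the tray's yellow floor. Set the modules down, do not drop or tip them, and leave the mug and the pen pot alone.

Things in the scene. Friction and masses are not known exactly. Their poses are not given: they have to be found in the camera images.
- battery: Orange battery pack with black end caps, 148 (x) x 66 (y) x 34 mm high, about 0.45 kg: the bottom of the pile, lying flat on the table, long axis x roughly away from the robot. Its origin is the centre of its underside, z up.
- converter: Blue power converter box, 112 (x) x 58 (y) x 30 mm high, about 0.32 kg, lying flat on the battery at a slight angle to it; it overhangs the battery's edge a little. Two round connectors stick out 8 mm beyond one short end (look only). Its origin is the centre of its underside, z up.
- heatsink: Square bare-aluminium finned heat sink, 44 x 44 x 34 mm high (solid to the touch), about 0.15 kg, on one half of the converter and square to it. It and the canister stand side by side along the converter's x axis, 54 mm between centres, about 10 mm apart, either way round: grip both along the converter's y axis. Its origin is the centre of its underside, z up.
- canister: Round white filter canister with a green band and a green perforated top, 44 mm diameter, 42 mm high, about 0.11 kg, upright on the other half of the converter next to the heat sink. Its yaw means nothing. Its origin is the centre of its underside, z up.
- battery_tray: Foam tray for the battery: black foam, 188 (x) x 106 (y) mm outside, with the largest rectangular cut-out, 160 x 78 mm, yellow floor, centred on the origin. Fixed. Origin: centre of its underside on the table, z up; floor 4 mm, top face 12 mm above the table (cut-out 8 mm deep). A finger channel 50 mm wide, cut to the floor, crosses it along its y axis through the middle, so fingers closing along y can go down beside the module.
- converter_tray: Foam tray for the converter: black foam, 152 (x) x 98 (y) mm outside, with the smaller rectangular cut-out, 124 x 70 mm, yellow floor, centred on the origin. Fixed. Origin: centre of its underside on the table, z up; floor 4 mm, top face 12 mm above the table (cut-out 8 mm deep). A finger channel 50 mm wide, cut to the floor, crosses it along its y axis through the middle, so fingers closing along y can go down beside the module.
- heatsink_tray: Foam tray for the heat sink: black foam, 84 x 84 mm outside, with a square cut-out, 56 x 56 mm, yellow floor, centred on the origin. Fixed. Origin: centre of its underside on the table, z up; floor 4 mm, top face 12 mm above the table (cut-out 8 mm deep). A finger channel 38 mm wide, cut to the floor, crosses it along its y axis through the middle, so fingers closing along y can go down beside the module.
- canister_tray: Foam tray for the canister: black foam, 88 x 88 mm outside, with a round hole 56 mm in diameter, yellow floor, centred on the origin. Fixed. Origin: centre of its underside on the table, z up; floor 4 mm, top face 12 mm above the table (cut-out 8 mm deep). No finger channel: grip the canister more than 10 mm above its foot.
- mug: Bystander: shiny steel mug, 80 mm diameter, 92 mm high, handle to its +y. Loose; to be left alone. Origin at the centre of its underside.
- pen_pot: Bystander: white pot with a blue band, 72 mm diameter, 85 mm high, pens standing out to about 150 mm. Loose; to be left alone. Origin at the centre of its underside.
Not all that is in view belongs to the job. Several things have the shape of the converter; the one meant has the colours described above.

How it is judged (in metres and radians):
At the end, for the whole second after the job is handed in: Each of the four modules lies in its own tray: centre within 12 mm of the tray's centre, underside on the tray's floor (1 to 8 mm above the tray's underside), within 4 degrees of level, at rest (under 20 mm/s) and released (horizontal distance between battery and battery_tray below 0.012 m and z of battery in the frame of battery_tray between 0.001 and 0.008 m and angle between each of battery, converter, heatsink, canister's own z axis and vertical below 0.07 rad and linear speed of each of battery, converter, heatsink, canister below 0.02 m/s and contact force between each of battery, converter, heatsink, canister and the fingers below 0.05 N and horizontal distance between converter and converter_tray below 0.012 m and z of converter in the frame of converter_tray between 0.001 and 0.008 m and horizontal distance between heatsink and heatsink_tray below 0.012 m and z of heatsink in the frame of heatsink_tray between 0.001 and 0.008 m and horizontal distance between canister and canister_tray below 0.012 m and z of canister in the frame of canister_tray between 0.001 and 0.008 m); the robot touches nothing.
It fails at once if a module falls freely (dropped from more than about 25 mm, or knocked off the pile) ((contact force between battery and anything else below 0.02 N and linear speed of battery above 0.7 m/s) or (contact force between converter and anything else below 0.02 N and linear speed of converter above 0.7 m/s) or (contact force between heatsink and anything else below 0.02 N and linear speed of heatsink above 0.7 m/s) or (contact force between canister and anything else below 0.02 N and linear speed of canister above 0.7 m/s)).
It fails at once if a module is tipped by more than about 40 degrees (angle between any of battery, converter, heatsink, canister's own z axis and vertical above 0.7 rad).
It fails at once if a module is lifted with another still on it ((contact force between battery and converter above 0.2 N and height (world z) of battery above 0.015 m) or (contact force between converter and heatsink above 0.2 N and height (world z) of converter above 0.05 m) or (contact force between converter and canister above 0.2 N and height (world z) of converter above 0.05 m)).
It fails at once if the mug is pushed 30 mm away or knocked over (distance of mug from where it was at the start of the episode above 0.03 m or angle between mug's own z axis and vertical above 0.5 rad).
It fails at once if the pen pot is pushed 30 mm away or knocked over (distance of pen_pot from where it was at the start of the episode above 0.03 m or angle between pen_pot's own z axis and vertical above 0.5 rad).
It also fails if it takes over 128 s, if anything falls off the work surface, if the arm or the gripper's body presses on something with over 40 N, if the wrist force passes 120 N, or if a joint passes its speed limit or range.

## Working session

There is one attempt and no reset: what is moved stays moved. The work goes in short steps, Python scripts to look and compute and a tool call to move; the robot and the scene stay as the last step left them, time stands still between calls to the robot, and variables do not carry over. Pictures are saved under pics/ and viewed, at most 14 in all, crops included, and the job is handed in when it is done.

Besides the shell and the picture viewer there is one more tool, called after ">>>" as name(argument=value, ...), one argument or row to a line, values as JSON. send_rows: Moves the arm, as the interface text tells. Its arguments: {"type":"object","properties":{"gripper":{"type":"array"},"xyz":{"type":"array"},"roll":{"type":"array"},"force":{"type":"number"}},"required":["gripper","xyz","roll"]}

```bash
mkdir -p pics; ls; python3 - <<'E'
from bench import *
import cv2
print(get_state()); print(nose_length)
for n in("top","scene"):
    d=get_image(n); cv2.imwrite(f"pics/{n}0.png",d["img"][:,:,::-1]); print({k:v for k,v in d.items() if k!="img"})
E
```

```text
pics
{'time_s': 0.0, 'qpos': array([ 1.29347482,  0.41795263, -0.01027192,  1.6142049 ,  0.00470142,
        1.11068827, -0.05297702]), 'dq': array([-0.00028213,  0.00011138, -0.00024987, -0.0022979 , -0.00074329,
        0.00050574, -0.00063652]), 'effort': array([-6.98101758e-04, -8.64454865e+01,  6.77912235e-01, -4.34896696e+01,
        1.91394734e-02,  7.48490333e-03,  5.53507107e-05]), 'tcp_pos': array([ 145.92148677, -607.38510003,  252.66080021]), 'eef_rot': array([-3.14036727e+00,  1.05750898e-04,  2.35825143e-01]), 'contact_force': array([-0.1038713 , -0.47334978, -0.02533131]), 'torque': array([-0.01962998, -0.02214744,  0.00019653]), 'grasp_force': 0.0, 'finger_gap': 0.9984767318400171}
22.0
{'fx': 495.88003647421425, 'fy': 495.88003647421425, 'cx': 323.0440200441105, 'cy': 198.80936373632358, 'k1': -0.13853483276249365, 'xyz': array([ 327.27941314,   28.75816648, 1676.54578141]), 'attitude': array([ 0.07056479,  0.00608941, -1.56344845])}
{'fx': 482.26922155906595, 'fy': 482.26922155906595, 'cx': 315.7166576577356, 'cy': 202.9640613917649, 'k1': -0.049806262377007256, 'xyz': array([1068.88880822,  950.37690775, 1068.48120012]), 'attitude': array([ 0.85350779, -0.02064922,  2.52079264])}
```

View pics/top0.png

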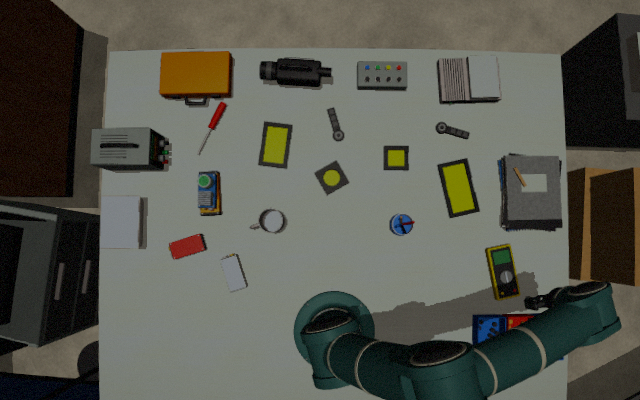

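View pics/scene0.png

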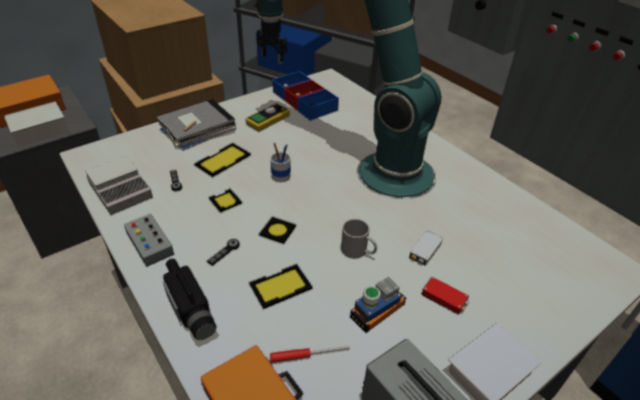

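```bash
cat > h.py <<'E'
import numpy as np, cv2
from scipy.spatial.transform import Rotation as R
def rays(d,px):
    px=np.atleast_2d(np.array(px,float)); q=np.c_[(px[:,0]-d["cx"])/d["fx"],(px[:,1]-d["cy"])/d["fy"]]
    s=q.copy()
    for _ in range(20): s=q/(1+d["k1"]*(s**2).sum(1,keepdims=True))
    return R.from_euler("xyz",d["attitude"]).apply(np.c_[s[:,0],-s[:,1],-np.ones(len(s))])
def p2w(d,px,z):
    r=rays(d,px); return d["xyz"]+r*((z-d["xyz"][2])/r[:,2])[:,None]
def w2p(d,P):
    c=R.from_euler("xyz",d["attitude"]).inv().apply(np.atleast_2d(P)-d["xyz"])
    s=np.c_[c[:,0],-c[:,1]]/-c[:,2:]; s=s*(1+d["k1"]*(s**2).sum(1,keepdims=True))
    return s*[d["fx"],d["fy"]]+[d["cx"],d["cy"]]
def rect(pts):
    (c,wh,a)=cv2.minAreaRect(np.array(pts,np.float32)[:,:2]); return np.round(c,1),np.round(wh,1),round(a,1)
E
python3 - <<'E'
from bench import *
from h import *
d=get_image("top"); im=d["img"]
hsv=cv2.cvtColor(im,cv2.COLOR_RGB2HSV)
m=cv2.inRange(hsv,(25,150,80),(35,255,255))
n,l,s,c=cv2.connectedComponentsWithStats(m)
for i in range(1,n):
    if s[i,4]>80:
        ys,xs=np.where(l==i); w=p2w(d,np.c_[xs,ys],4.)
        print(np.round(c[i]),s[i,4],rect(w),np.round(w.mean(0),1))
cv2.imwrite("pics/pile.png",cv2.resize(im[160:225,180:240,::-1],None,fx=9,fy=9,interpolation=cv2.INTER_CUBIC))
d=get_image("scene");im=d["img"]
cv2.imwrite("pics/pile_s.png",cv2.resize(im[265:340,335:425,::-1],None,fx=8,fy=8,interpolation=cv2.INTER_CUBIC))
E
```

```text
[275. 145.] 741 (array([631. , 205.5]), array([ 71.4, 124.1]), 83.1) [630.6 205.4   4. ]
[396. 158.] 258 (array([ 588.5, -207.8]), array([51.7, 55.1]), 0.5) [ 588.4 -206.6    4. ]
[458. 188.] 1037 (array([ 487.3, -420.4]), array([160.9,  78.9]), 13.4) [ 486.9 -421.2    4. ]
[331. 177.] 215 (array([518.1,  13.3]), array([51.2, 54.3]), 0.4) [518.5  12.6   4. ]
[496. 259.] 136 (array([ 223.5, -572.7]), array([131. ,  83.9]), 11.5) [ 243.6 -550.8    4. ]
```

View pics/pile.png

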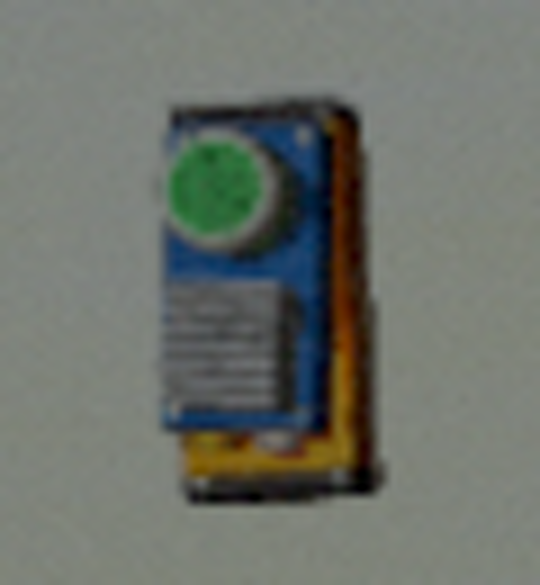

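```bash
cat >> h.py <<'E'
def shift(st,xy,z,yaw):
    p=st["tcp_pos"]; y0=st["eef_rot"][2]; dx,dy=xy[0]-p[0],xy[1]-p[1]; c,s=np.cos(y0),np.sin(y0)
    t=-(yaw-y0); t=(t+np.pi)%(2*np.pi)-np.pi
    return np.round([(c*dx+s*dy)/1e3,(s*dx-c*dy)/1e3,(p[2]-z)/1e3,t],4)
E
python3 - <<'E'
from bench import *
from h import *
d=get_image("top")
f=lambda L,z:p2w(d,[(180+a/9,160+b/9) for a,b in L],z)
print("can",f([(215,190)],106)); print("hs",f([(224,345)],98), f([(170,283),(280,280),(278,410),(168,408)],98))
print("conv",f([(168,125),(325,125),(325,432),(163,428)],64))
print("bat",f([(190,500),(380,490),(358,110)],34))
print(get_state()["qpos"]); print(shift(get_state(),(560,-150),300,0.1),shift(get_state(),(560,390),300,0.))
E
```

```text
can [[492.6029502  422.60232298 106.        ]]
hs [[437.68692139 419.89306622  98.        ]] [[459.84497375 440.17160439  98.        ]
 [461.15639797 400.07334109  98.        ]
 [414.53937785 399.70566916  98.        ]
 [414.93912223 439.7679232   98.        ]]
conv [[520.96464835 451.38773929  64.        ]
 [521.15579281 392.77305846  64.        ]
 [408.52201761 390.10853368  64.        ]
 [409.489154   450.30843518  64.        ]]
bat [[384.29598905 447.28462936  34.        ]
 [388.66959485 375.69176774  34.        ]
 [530.44410716 387.19403964  34.        ]]
[ 1.29351309  0.41767688 -0.01033796  1.61388329  0.00470392  1.11069773
 -0.05296636]
[ 0.5095 -0.3481 -0.047   0.1359] [ 0.6357 -0.8732 -0.047   0.2359]
```

>>> send_rows(
  gripper=[1,1,1,1,1,1,1,1],
  xyz=[
    [0.032,-0.022,-0.006],
    [0.064,-0.044,-0.012],
    [0.096,-0.065,-0.018],
    [0.128,-0.087,-0.024],
    [0.159,-0.109,-0.03],
    [0.191,-0.131,-0.036],
    [0.223,-0.152,-0.042],
    [0.255,-0.174,-0.047],
  ],
  roll=[0.03,0.06,0.09,0.12,0.15,0.18,0.21,0.236],
)

```text
time_s: 0.92
tcp_pos: [354.3, -377.4, 300.9]
eef_rot: [3.141, -0.0, -0.002]
contact_force: [1.3, -1.8, -0.1]
finger_gap: 1.0
grasp_force: 0.0
```

>>> send_rows(
  gripper=[1,1,1,1,1,1,1,1],
  xyz=[
    [0.023,-0.033,0],
    [0.046,-0.066,0],
    [0.069,-0.099,0],
    [0.092,-0.132,0],
    [0.115,-0.165,0],
    [0.138,-0.198,0],
    [0.161,-0.231,0],
    [0.184,-0.264,0],
  ],
  roll=[0,0,0,0,0,0,0,0],
)

```text
time_s: 1.58
tcp_pos: [538.1, -113.2, 300.5]
eef_rot: [3.141, -0.0, -0.0]
contact_force: [0.6, -1.7, 0.4]
finger_gap: 1.0
grasp_force: 0.0
```

>>> send_rows(
  gripper=[1,1,1,1,1,1,1,1],
  xyz=[
    [-0.006,-0.036,0],
    [-0.012,-0.073,0],
    [-0.018,-0.11,0],
    [-0.024,-0.147,0],
    [-0.03,-0.184,0],
    [-0.036,-0.221,0],
    [-0.042,-0.258,0],
    [-0.048,-0.294,0],
  ],
  roll=[0,0,0,0,0,0,0,0],
)

```text
time_s: 2.25
tcp_pos: [488.7, 180.8, 300.5]
eef_rot: [3.142, -0.0, -0.0]
contact_force: [0.3, 0.2, 1.0]
finger_gap: 0.999
grasp_force: 0.0
```

>>> send_rows(
  gripper=[1,1,1,1,1,1,1,1],
  xyz=[
    [-0.003,-0.036,0],
    [-0.006,-0.073,0],
    [-0.01,-0.11,0],
    [-0.013,-0.147,0],
    [-0.016,-0.184,0],
    [-0.018,-0.22,0],
    [-0.02,-0.25,0],
    [-0.02,-0.264,0],
  ],
  roll=[0,0,0,0,0,0,0,0],
)

```text
time_s: 2.92
tcp_pos: [467.6, 446.9, 299.9]
eef_rot: [-3.14, 0.001, 0.003]
contact_force: [-0.6, 0.3, 0.8]
finger_gap: 1.003
grasp_force: 0.0
```

```bash
python3 - <<'E'
from bench import *
from h import *
s=get_state(); print(s["time_s"],s["tcp_pos"],s["eef_rot"],s["qpos"])
d=get_image("wrist"); cv2.imwrite("pics/w1.png",d["img"][:,:,::-1]); print({k:v for k,v in d.items() if k!="img"})
import pickle; pickle.dump(d,open("w1.pkl","wb"))
E
```

```text
2.9167 [467.64109989 446.87777179 299.90046848] [-3.14045698e+00  1.35509550e-03  3.20876687e-03] [-0.37847596  0.48615256 -0.61437347  1.48409653  0.28476476  1.26186052
 -2.59247468]
{'fx': 311.80587845123836, 'fy': 311.80587845123836, 'cx': 320.788421523759, 'cy': 203.23383212181798, 'k1': -0.042025378868319495, 'xyz': array([550.38474399, 445.74568529, 419.3919499 ]), 'attitude': array([-3.27307288e-01,  1.55219446e-03, -1.56688955e+00])}
```

View pics/w1.png

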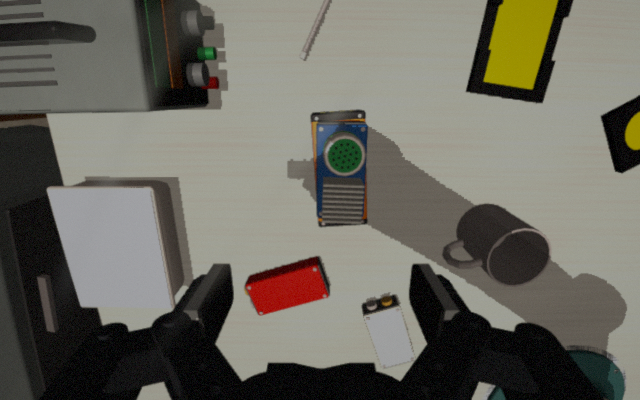

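```bash
python3 - <<'E'
from h import *
import pickle; d=pickle.load(open("w1.pkl","rb"))
cv2.imwrite("pics/w1c.png",cv2.resize(d["img"][100:235,290:390,::-1],None,fx=4.4,fy=4.4,interpolation=cv2.INTER_CUBIC))
for n,L,z in [("can",[(345,154)],106),("hs",[(343,200)],98),("conv",[(318,124),(366,122),(367,223),(320,225)],64),("bat",[(311,112),(365,110)],34)]: print(n,p2w(d,L,z).round(1).tolist())
E
```

```text
can [[496.5, 421.6, 106.0]]
hs [[445.1, 421.7, 98.0]]
conv [[522.7, 449.3, 64.0], [525.1, 396.0, 64.0], [404.3, 388.8, 64.0], [401.4, 446.7, 64.0]]
bat [[534.3, 457.9, 34.0], [536.9, 393.7, 34.0]]
```

View pics/w1c.png

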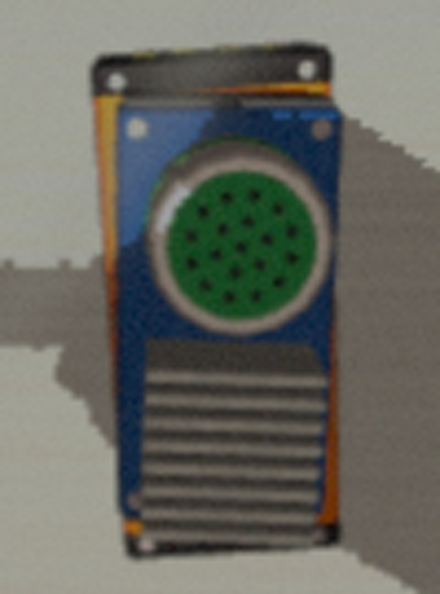

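```bash
python3 - <<'E'
from h import *
import pickle; d=pickle.load(open("w1.pkl","rb"))
for n,L,z in [("can",[(242,242)],106),("hs",[(146,375),(328,375),(318,543),(138,543),(233,459)],98),("conv",[(118,112),(343,107),(336,518),(120,518)],64),("bat",[(95,60),(330,46)],34)]: print(n,p2w(d,np.array(L)/4.4+[290,100],z).round(1).tolist())
E
```

```text
can [[495.5, 421.6, 106.0]]
hs [[461.6, 443.3, 98.0], [461.8, 399.1, 98.0], [417.7, 399.5, 98.0], [417.5, 445.1, 98.0], [440.1, 421.7, 98.0]]
conv [[521.1, 450.6, 64.0], [522.6, 393.7, 64.0], [411.2, 390.0, 64.0], [411.0, 450.1, 64.0]]
bat [[532.4, 457.2, 34.0], [536.4, 393.7, 34.0]]
```

>>> send_rows(
  gripper=[1,1,1,1,1,1,1,1],
  xyz=[
    [0.014,0.013,0.02],
    [0.027,0.025,0.045],
    [0.027,0.025,0.08],
    [0.027,0.025,0.115],
    [0.027,0.025,0.15],
    [0.027,0.025,0.175],
    [0.027,0.025,0.195],
    [0.027,0.025,0.202],
  ],
  roll=[-0.02,-0.02,-0.02,-0.02,-0.02,-0.02,-0.02,-0.02],
  force=30,
)

```text
time_s: 3.63
tcp_pos: [495.5, 416.8, 95.0]
eef_rot: [3.139, 0.003, 0.02]
contact_force: [-0.9, 0.5, 0.1]
finger_gap: 1.003
grasp_force: 0.0
```

>>> send_rows(
  gripper=[1,-0.1,-0.1,-0.1,-0.1,-0.1],
  xyz=[
    [0,0,0],
    [0,0,0],
    [0,0,0],
    [0,0,0],
    [0,0,0],
    [0,0,0],
  ],
  roll=[0,0,0,0,0,0],
  force=30,
)

```text
time_s: 4.13
tcp_pos: [497.0, 418.5, 99.9]
eef_rot: [-3.14, -0.002, 0.02]
contact_force: [-1.2, -0.9, 9.5]
finger_gap: 0.508
grasp_force: 29.4
```

>>> send_rows(
  gripper=[-0.1,-0.1],
  xyz=[
    [0,0,0],
    [0,0,0],
  ],
  roll=[0,0],
)

```text
time_s: 4.3
tcp_pos: [497.0, 418.5, 99.9]
eef_rot: [-3.14, -0.002, 0.02]
contact_force: [-1.3, -2.1, 9.3]
finger_gap: 0.503
grasp_force: 29.4
```

```bash
python3 - <<'E'
from bench import *
from h import *
s=get_state(); print(s["tcp_pos"],s["eef_rot"],s["contact_force"],s["qpos"],nose_length)
d=get_image("wrist"); cv2.imwrite("pics/w2.png",d["img"][:,120:520,::-1])
E
```

```text
[496.97745607 418.50387897  99.90944635] [-3.14043009e+00 -1.68585179e-03  1.96584450e-02] [-1.26527256 -2.07362015  9.29620585] [-0.37480628  0.6899934  -0.52772528  1.64718652  0.4163374   0.91642087
 -2.61064039] 22.0
```

View pics/w2.png

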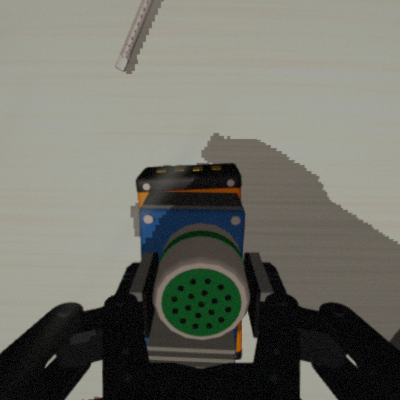

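>>> send_rows(
  gripper=[-0.1,-0.1,-0.1,-0.1,-0.1,-0.1,-0.1,-0.1],
  xyz=[
    [0,0,-0.003],
    [0,0,-0.01],
    [0,0,-0.02],
    [0,0,-0.04],
    [0,0,-0.07],
    [0,0,-0.1],
    [0,0,-0.13],
    [0,0.01,-0.15],
  ],
  roll=[0,0,0,0,0,0,0,0],
)

```text
time_s: 5.02
tcp_pos: [496.2, 410.0, 252.5]
eef_rot: [-3.138, -0.002, 0.022]
contact_force: [0.2, 0.4, -1.9]
finger_gap: 0.504
grasp_force: 30.7
```

>>> send_rows(
  gripper=[-0.1,-0.1,-0.1,-0.1,-0.1,-0.1,-0.1,-0.1],
  xyz=[
    [0,0.02,0],
    [0,0.05,0],
    [0,0.08,0],
    [0.003,0.11,0],
    [0.006,0.14,0],
    [0.009,0.17,0],
    [0.012,0.19,0],
    [0.013,0.2,0],
  ],
  roll=[0,0,0,0,0,0,0,0],
)

```text
time_s: 5.68
tcp_pos: [514.3, 205.4, 249.3]
eef_rot: [3.141, -0.001, 0.017]
contact_force: [0.4, 0.8, -1.2]
finger_gap: 0.505
grasp_force: 30.8
```

>>> send_rows(
  gripper=[-0.1,-0.1,-0.1,-0.1,-0.1,-0.1,-0.1,-0.1],
  xyz=[
    [0,0.02,0],
    [0,0.05,0],
    [0,0.08,0],
    [0,0.11,0],
    [0,0.14,0],
    [0,0.17,0],
    [0,0.18,0],
    [0,0.18,0],
  ],
  roll=[0,0,0,0,0,0,0,0],
)

```text
time_s: 6.35
tcp_pos: [517.4, 26.2, 248.9]
eef_rot: [3.141, -0.001, 0.017]
contact_force: [0.2, 0.2, -0.7]
finger_gap: 0.508
grasp_force: 30.8
```

```bash
python3 - <<'E'
from bench import *
from h import *
s=get_state(); print(s["tcp_pos"],s["eef_rot"],s["contact_force"],s["grasp_force"],s["finger_gap"])
d=get_image("wrist"); im=d["img"]; cv2.imwrite("pics/w3.png",im[:,:,::-1])
def yel(d,z=4.):
    m=cv2.inRange(cv2.cvtColor(d["img"],cv2.COLOR_RGB2HSV),(25,150,60),(35,255,255))
    n,l,S,c=cv2.connectedComponentsWithStats(m)
    for i in range(1,n):
        if S[i,4]>300:
            ys,xs=np.where(l==i); w=p2w(d,np.c_[xs,ys],z); print(c[i].round(),S[i],rect(w),w.mean(0).round(1))
yel(d); yel(get_image("top"))
E
```

```text
[517.37496189  26.157174   248.89438563] [ 3.14098376e+00 -5.34772156e-04  1.65290208e-02] [ 0.175339    0.22571116 -0.72486393] 30.781038044951856 0.5083425092614491
[160.  65.] [ 127    3   66  127 7443] (array([629.5, 203. ]), array([ 71.5, 125.7]), 83.5) [632.2 203.    4. ]
[526. 115.] [ 499   89   55   53 2410] (array([ 587.2, -209.1]), array([57.7, 57.6]), 0.3) [ 587.7 -209.6    4. ]
[637. 227.] [632 192   8  69 361] (array([ 449.6, -396. ]), array([103.6,  10. ]), 20.3) [ 450.7 -397.3    4. ]
[275. 144.] [263 126  25  38 751] (array([631.4, 205.5]), array([ 72.4, 124.9]), 83.0) [631.1 205.7   4. ]
[458. 188.] [ 442  163   33   51 1081] (array([ 486.9, -420.6]), array([163.1,  80.8]), 12.5) [ 486.5 -421.1    4. ]
```

View pics/w3.png

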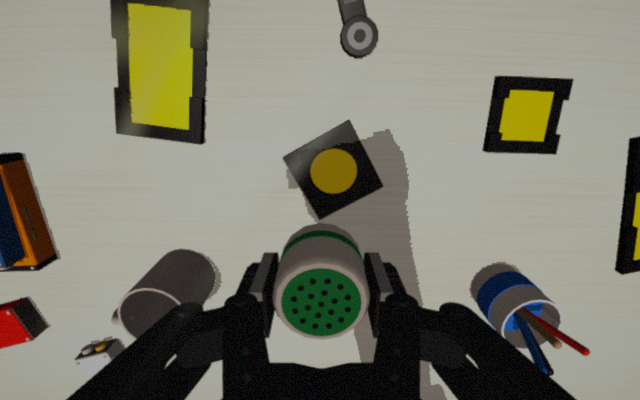

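```bash
python3 - <<'E'
from bench import *
from h import *
d=get_image("wrist")
m=cv2.inRange(cv2.cvtColor(d["img"],cv2.COLOR_RGB2HSV),(20,150,40),(35,255,255)); m[:,:290]=0; m[:,380:]=0; m[:130]=0; m[210:]=0
ys,xs=np.where(m>0); w=p2w(d,np.c_[xs,ys],4.); print(len(xs),rect(w),w.mean(0),cv2.minEnclosingCircle(w[:,:2].astype(np.float32)))
w=p2w(d,[(349,121),(383,186),(320,219),(284,157)],12); print(w.round(1),w.mean(0))
s=get_state(); print(s["tcp_pos"], p2w(d,[(321.5,301)],s["tcp_pos"][2]+6), p2w(d,[(322,298)],s["tcp_pos"][2]+6))
E
```

```text
1737 (array([517.5,   9.9]), array([55.1, 56.7]), 48.2) [518.01326383   9.78589089   4.        ] ((517.9266357421875, 10.037409782409668), 28.679607391357422)
[[576.6  -1.9  12. ]
 [502.7 -45.9  12. ]
 [459.1  28.   12. ]
 [534.8  70.9  12. ]] [518.30118594  12.76420852  12.        ]
[517.24465229  29.80272691 248.72525656] [[516.78953446  27.6848302  254.72525656]] [[518.33287392  27.50282882 254.72525656]]
```

>>> send_rows(
  gripper=[-0.1,-0.1,-0.1,-0.1,-0.1,-0.1,-0.1,-0.1],
  xyz=[
    [0.001,0.01,0.02],
    [0.001,0.017,0.05],
    [0.001,0.017,0.085],
    [0.001,0.017,0.12],
    [0.001,0.017,0.15],
    [0.001,0.017,0.175],
    [0.001,0.017,0.19],
    [0.001,0.017,0.195],
  ],
  roll=[0,0,0,0,0,0,0,0],
)

```text
time_s: 7.17
tcp_pos: [517.4, 13.2, 51.1]
eef_rot: [-3.141, 0.003, 0.022]
contact_force: [0.7, 0.1, -1.4]
finger_gap: 0.504
grasp_force: 30.8
```

>>> send_rows(
  gripper=[-0.1,-0.1],
  xyz=[
    [0,0,0.003],
    [0,0,0.003],
  ],
  roll=[0,0],
)

```text
time_s: 7.33
tcp_pos: [518.8, 12.3, 50.6]
eef_rot: [-3.141, -0.0, 0.021]
contact_force: [-0.4, -0.5, -1.0]
finger_gap: 0.508
grasp_force: 30.8
```

Free above the floor; lower in small steps.

>>> send_rows(
  gripper=[-0.1,-0.1,-0.1,-0.1,-0.1],
  xyz=[
    [0,0,0.003],
    [0,0,0.006],
    [0,0,0.008],
    [0,0,0.009],
    [0,0,0.009],
  ],
  roll=[0,0,0,0,0],
)

```text
time_s: 7.75
tcp_pos: [518.5, 11.3, 41.3]
eef_rot: [-3.142, -0.0, 0.02]
contact_force: [0.3, -0.0, -0.8]
finger_gap: 0.505
grasp_force: 30.8
```

>>> send_rows(
  gripper=[-0.1,-0.1,-0.1],
  xyz=[
    [0,0,0.001],
    [0,0,0.002],
    [0,0,0.002],
  ],
  roll=[0,0,0],
)

```text
time_s: 8.0
tcp_pos: [518.6, 11.4, 39.8]
eef_rot: [3.141, -0.0, 0.02]
contact_force: [-3.8, -0.4, 11.6]
finger_gap: 0.503
grasp_force: 31.9
```

>>> send_rows(
  gripper=[0.3,1,1,1,1,1,1,1],
  xyz=[
    [0,0,0],
    [0,0,0],
    [0,0,0],
    [0,0,0],
    [0,0,-0.02],
    [0,0,-0.05],
    [0,0,-0.09],
    [0,0,-0.13],
  ],
  roll=[0,0,0,0,0,0,0,0],
)

```text
time_s: 8.67
tcp_pos: [517.8, 11.6, 170.3]
eef_rot: [-3.141, 0.002, 0.02]
contact_force: [0.2, -0.2, 0.3]
finger_gap: 0.998
grasp_force: 0.0
```

>>> send_rows(
  gripper=[1,1,1,1,1,1,1,1],
  xyz=[
    [0,-0.01,-0.03],
    [0,-0.03,-0.06],
    [-0.003,-0.06,-0.08],
    [-0.009,-0.095,-0.08],
    [-0.016,-0.13,-0.08],
    [-0.023,-0.165,-0.08],
    [-0.028,-0.19,-0.08],
    [-0.03,-0.2,-0.08],
  ],
  roll=[0,0,0,0,0,0,0,0],
)

```text
time_s: 9.33
tcp_pos: [483.1, 214.6, 249.5]
eef_rot: [-3.14, 0.0, 0.024]
contact_force: [-0.7, -0.2, 0.2]
finger_gap: 1.001
grasp_force: 0.0
```

>>> send_rows(
  gripper=[1,1,1,1,1,1,1,1],
  xyz=[
    [-0.003,-0.03,0],
    [-0.009,-0.065,0],
    [-0.016,-0.1,0],
    [-0.022,-0.135,0],
    [-0.03,-0.17,0],
    [-0.036,-0.2,0],
    [-0.041,-0.212,0],
    [-0.041,-0.212,0],
  ],
  roll=[0,0,0,0,0,0,0,0],
)

```text
time_s: 10.0
tcp_pos: [437.4, 424.6, 249.0]
eef_rot: [-3.141, 0.001, 0.024]
contact_force: [-0.1, 0.9, 0.3]
finger_gap: 1.001
grasp_force: 0.0
```

```bash
python3 - <<'E'
from bench import *
from h import *
s=get_state(); print(s["tcp_pos"],s["eef_rot"],s["qpos"])
d=get_image("wrist"); cv2.imwrite("pics/w4.png",cv2.resize(d["img"][50:400,200:470,::-1],None,fx=1.7,fy=1.7)); 
import pickle; pickle.dump(d,open("w4.pkl","wb"))
E
```

```text
[437.42725346 424.64486963 248.96215411] [-3.14058441e+00  1.37806832e-03  2.38480061e-02] [-0.33600135  0.46819332 -0.65024777  1.64101059  0.30404866  1.13617958
 -2.61064189]
```

View pics/w4.png

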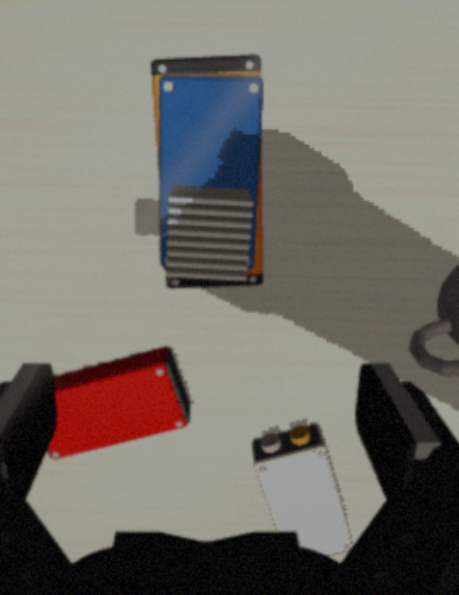

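```bash
python3 - <<'E'
from h import *
import pickle; d=pickle.load(open("w4.pkl","rb"))
for L,z in [([(168,200),(254,199),(248,277),(165,277)],98),([(161,78),(262,78),(161,268)],64),([(152,60),(260,56),(263,285),(168,288)],34)]:
    w=p2w(d,np.array(L)/1.7+[200,50],z); print(w.round(1).tolist(),w.mean(0))
E
```

```text
[[461.1, 443.5, 98.0], [462.7, 398.9, 98.0], [419.5, 399.9, 98.0], [418.3, 445.1, 98.0]] [440.39487568 421.86243619  98.        ]
[[521.4, 449.9, 64.0], [522.8, 394.8, 64.0], [411.3, 450.0, 64.0]] [485.16930949 431.56397296  64.        ]
[[531.6, 457.7, 34.0], [535.4, 393.7, 34.0], [390.1, 383.4, 34.0], [386.3, 447.8, 34.0]] [460.87431172 420.630539    34.        ]
```

>>> send_rows(
  gripper=[1,1,1,1,1,1,1,1],
  xyz=[
    [0.003,0.003,0.03],
    [0.003,0.003,0.065],
    [0.003,0.003,0.095],
    [0.003,0.003,0.12],
    [0.003,0.003,0.14],
    [0.003,0.003,0.15],
    [0.003,0.003,0.156],
    [0.003,0.003,0.156],
  ],
  roll=[0,0,0,0,0,0,0,0],
)

```text
time_s: 10.72
tcp_pos: [442.8, 418.1, 92.8]
eef_rot: [3.141, 0.001, 0.019]
contact_force: [-0.2, -0.1, 0.4]
finger_gap: 0.998
grasp_force: 0.0
```

>>> send_rows(
  gripper=[0.4,-0.1,-0.1,-0.1,-0.1,-0.1,-0.1],
  xyz=[
    [0,0,0],
    [0,0,0],
    [0,0,0],
    [0,0,0],
    [0,0,0],
    [0,0,0],
    [0,0,0],
  ],
  roll=[0,0,0,0,0,0,0],
)

```text
time_s: 11.3
tcp_pos: [442.8, 419.4, 94.4]
eef_rot: [-3.141, -0.001, 0.02]
contact_force: [0.3, -0.8, 8.0]
finger_gap: 0.505
grasp_force: 30.4
```

>>> send_rows(
  gripper=[-0.1,-0.1,-0.1,-0.1,-0.1,-0.1,-0.1,-0.1],
  xyz=[
    [0,0,-0.003],
    [0,0,-0.01],
    [0,0,-0.02],
    [0,0,-0.04],
    [0,0,-0.07],
    [0,0,-0.1],
    [0,0,-0.13],
    [0,0.01,-0.15],
  ],
  roll=[0,0,0,0,0,0,0,0],
)

```text
time_s: 11.97
tcp_pos: [442.1, 410.8, 247.3]
eef_rot: [-3.139, -0.002, 0.022]
contact_force: [0.7, 0.5, -1.7]
finger_gap: 0.506
grasp_force: 31.4
```

>>> send_rows(
  gripper=[-0.1,-0.1,-0.1,-0.1,-0.1,-0.1,-0.1,-0.1],
  xyz=[
    [0.005,0.025,0],
    [0.015,0.06,0],
    [0.025,0.095,0],
    [0.035,0.13,0],
    [0.045,0.165,0],
    [0.054,0.2,0],
    [0.06,0.235,0],
    [0.065,0.27,0],
  ],
  roll=[0,0,0,0,0,0,0,0],
)

```text
time_s: 12.63
tcp_pos: [513.1, 138.6, 244.3]
eef_rot: [-3.141, -0.001, 0.02]
contact_force: [1.3, 0.6, -2.3]
finger_gap: 0.511
grasp_force: 31.3
```

>>> send_rows(
  gripper=[-0.1,-0.1,-0.1,-0.1,-0.1,-0.1,-0.1,-0.1],
  xyz=[
    [0.01,0.035,0],
    [0.02,0.07,0],
    [0.03,0.105,0],
    [0.039,0.14,0],
    [0.048,0.175,0],
    [0.056,0.21,0],
    [0.062,0.245,0],
    [0.068,0.275,0],
  ],
  roll=[0,0,0,0,0,0,0,0],
)

```text
time_s: 13.3
tcp_pos: [586.4, -135.8, 244.3]
eef_rot: [3.141, -0.001, 0.019]
contact_force: [0.2, -0.8, -1.8]
finger_gap: 0.507
grasp_force: 31.3
```

>>> send_rows(
  gripper=[-0.1,-0.1,-0.1,-0.1,-0.1,-0.1],
  xyz=[
    [0,0.025,0],
    [0,0.05,0],
    [0,0.06,0],
    [0,0.062,0],
    [0,0.062,0],
    [0,0.062,0],
  ],
  roll=[0,0,0,0,0,0],
)

```text
time_s: 13.8
tcp_pos: [587.8, -193.8, 243.7]
eef_rot: [-3.141, -0.0, 0.021]
contact_force: [-0.2, 0.5, -2.0]
finger_gap: 0.509
grasp_force: 31.2
```

```bash
cat >> h.py <<'E'
def yel(d,z=4.,lo=20,v=40):
    m=cv2.inRange(cv2.cvtColor(d["img"],cv2.COLOR_RGB2HSV),(lo,150,v),(35,255,255))
    n,l,S,c=cv2.connectedComponentsWithStats(m)
    for i in range(1,n):
        if S[i,4]>300:
            ys,xs=np.where(l==i); w=p2w(d,np.c_[xs,ys],z); print(c[i].round(),S[i],rect(w),w.mean(0).round(1))
E
python3 - <<'E'
from bench import *
from h import *
s=get_state(); print(s["tcp_pos"],s["eef_rot"],s["contact_force"],s["grasp_force"],s["finger_gap"])
d=get_image("wrist"); im=d["img"]; cv2.imwrite("pics/w5.png",im[:,:,::-1]); yel(d)
import pickle; pickle.dump(d,open("w5.pkl","wb"))
E
```

```text
[ 587.77483522 -193.76341684  243.70603814] [-3.14099287e+00 -3.47549236e-04  2.12743904e-02] [-0.23760315  0.52592851 -1.96969082] 31.249659061431885 0.5092719322292797
[  8. 143.] [   0   81   20  105 1421] (array([623.7, 176.7]), array([ 24.8, 126.1]), 73.5) [615.8 181.6   4. ]
[334. 173.] [ 309  150   51   47 2246] (array([ 586.4, -209.9]), array([56.1, 57.9]), 0.6) [ 586.7 -210.3    4. ]
[495. 249.] [ 463  191   63  118 6411] (array([ 484.4, -423.3]), array([159.9,  80.8]), 12.6) [ 489.8 -423.2    4. ]
[160. 217.] [136 203  42  41 370] (array([521.3,   5.3]), array([57.2, 39.1]), 40.0) [525.7   4.8   4. ]
[567. 376.] [542 364  45  36 712] (array([ 262.1, -598.8]), array([113.6,  38.1]), 48.3) [ 268.9 -590.7    4. ]
```

View pics/w5.png

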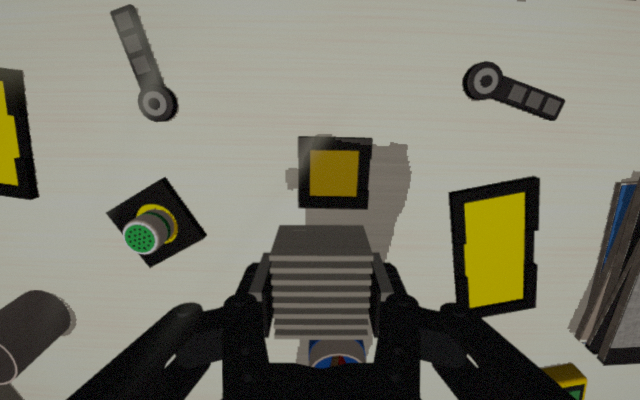

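```bash
python3 - <<'E'
from h import *
import pickle; d=pickle.load(open("w5.pkl","rb"))
w=p2w(d,[(277,258),(369,258),(367,337),(275,337)],243.7+3.6); print(w.round(1).tolist(),w.mean(0))
E
```

```text
[[606.5, -176.3, 247.3], [607.4, -214.8, 247.3], [566.1, -217.0, 247.3], [565.1, -174.3, 247.3]] [ 586.28715816 -195.59055795  247.3       ]
```

>>> send_rows(
  gripper=[-0.1,-0.1,-0.1,-0.1,-0.1,-0.1,-0.1,-0.1],
  xyz=[
    [0.001,0.008,0.02],
    [0.001,0.0145,0.05],
    [0.001,0.0145,0.085],
    [0.001,0.0145,0.12],
    [0.001,0.0145,0.15],
    [0.001,0.0145,0.175],
    [0.001,0.0145,0.19],
    [0.001,0.0145,0.196],
  ],
  roll=[0.01,0.01,0.01,0.01,0.01,0.01,0.01,0.01],
)

```text
time_s: 14.52
tcp_pos: [588.2, -208.4, 45.3]
eef_rot: [-3.14, 0.002, 0.011]
contact_force: [0.3, 0.1, -1.1]
finger_gap: 0.511
grasp_force: 31.2
```

>>> send_rows(
  gripper=[-0.1,-0.1,-0.1],
  xyz=[
    [0,0,0.002],
    [0,0,0.004],
    [0,0,0.004],
  ],
  roll=[0,0,0],
)

```text
time_s: 14.77
tcp_pos: [589.6, -209.8, 44.4]
eef_rot: [3.141, -0.002, 0.01]
contact_force: [0.6, 0.0, -1.6]
finger_gap: 0.51
grasp_force: 31.2
```

>>> send_rows(
  gripper=[-0.1,-0.1,-0.1,-0.1,-0.1],
  xyz=[
    [-0.001,-0.001,0.003],
    [-0.001,-0.001,0.006],
    [-0.001,-0.001,0.008],
    [-0.001,-0.001,0.009],
    [-0.001,-0.001,0.009],
  ],
  roll=[0,0,0,0,0],
)

```text
time_s: 15.18
tcp_pos: [587.9, -208.8, 34.5]
eef_rot: [3.142, 0.0, 0.01]
contact_force: [-2.0, 0.0, 2.4]
finger_gap: 0.511
grasp_force: 31.6
```

>>> send_rows(
  gripper=[-0.1,-0.1,-0.1],
  xyz=[
    [0,0,0.001],
    [0,0,0.002],
    [0,0,0.002],
  ],
  roll=[0,0,0],
)

```text
time_s: 15.43
tcp_pos: [588.2, -208.8, 34.2]
eef_rot: [3.141, -0.0, 0.01]
contact_force: [-15.6, 3.5, 33.9]
finger_gap: 0.504
grasp_force: 35.7
```

>>> send_rows(
  gripper=[0.3,1,1,1,1,1,1,1],
  xyz=[
    [0,0,-0.001],
    [0,0,-0.002],
    [0,0,-0.002],
    [0,0,-0.002],
    [0,0,-0.02],
    [0,0,-0.05],
    [0,0,-0.09],
    [0,0,-0.13],
  ],
  roll=[0,0,0,0,0,0,0,0],
)

```text
time_s: 16.1
tcp_pos: [587.3, -208.4, 163.0]
eef_rot: [-3.14, 0.002, 0.01]
contact_force: [0.9, -0.4, 0.1]
finger_gap: 1.0
grasp_force: 0.0
```

>>> send_rows(
  gripper=[1,1,1,1,1,1,1,1],
  xyz=[
    [0,-0.01,-0.03],
    [0,-0.03,-0.06],
    [-0.005,-0.06,-0.08],
    [-0.012,-0.097,-0.08],
    [-0.02,-0.134,-0.08],
    [-0.028,-0.171,-0.08],
    [-0.034,-0.208,-0.08],
    [-0.04,-0.245,-0.08],
  ],
  roll=[0,0,0,0,0,0,0,0],
)

```text
time_s: 16.77
tcp_pos: [544.8, 37.4, 242.4]
eef_rot: [3.141, -0.0, 0.01]
contact_force: [1.1, -0.6, 0.0]
finger_gap: 0.997
grasp_force: 0.0
```

>>> send_rows(
  gripper=[1,1,1,1,1,1,1,1],
  xyz=[
    [-0.006,-0.037,0],
    [-0.012,-0.074,0],
    [-0.02,-0.111,0],
    [-0.028,-0.148,0],
    [-0.036,-0.185,0],
    [-0.044,-0.222,0],
    [-0.05,-0.259,0],
    [-0.056,-0.29,0],
  ],
  roll=[0,0,0,0,0,0,0,0],
)

```text
time_s: 17.43
tcp_pos: [485.7, 327.8, 242.3]
eef_rot: [-3.141, 0.0, 0.011]
contact_force: [0.9, 0.1, 0.8]
finger_gap: 0.998
grasp_force: 0.0
```

>>> send_rows(
  gripper=[1,1,1,1,1,1],
  xyz=[
    [-0.006,-0.03,0],
    [-0.012,-0.06,0],
    [-0.018,-0.085,0],
    [-0.02,-0.096,0],
    [-0.02,-0.096,0],
    [-0.02,-0.096,0],
  ],
  roll=[-0.01,-0.01,-0.01,-0.01,-0.01,-0.01],
)

```text
time_s: 17.93
tcp_pos: [465.7, 420.9, 241.9]
eef_rot: [3.141, 0.0, 0.02]
contact_force: [0.8, 0.1, 0.7]
finger_gap: 0.999
grasp_force: 0.0
```

```bash
python3 - <<'E'
from bench import *
from h import *
s=get_state(); print(s["tcp_pos"],s["eef_rot"],s["qpos"])
d=get_image("wrist"); cv2.imwrite("pics/w6.png",cv2.resize(d["img"][90:270,260:400,::-1],None,fx=3.3,fy=3.3)); 
import pickle; pickle.dump(d,open("w6.pkl","wb"))
E
```

```text
[465.68128106 420.91546512 241.93626514] [3.14121791e+00 4.91267579e-04 2.03754826e-02] [-0.3241058   0.5059988  -0.6344607   1.60087112  0.32127267  1.14179986
 -2.58423068]
```

View pics/w6.png

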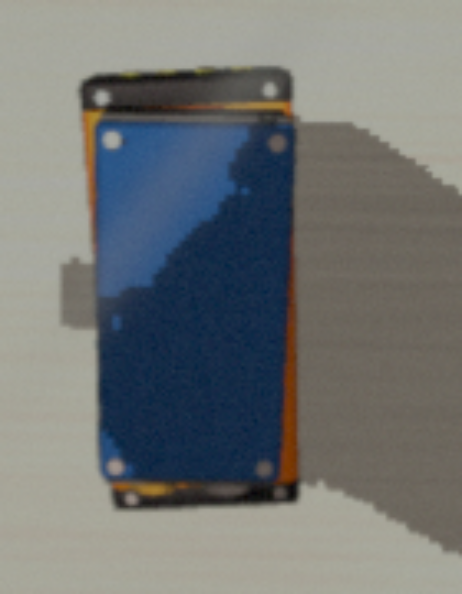

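```bash
python3 - <<'E'
from h import *
import pickle; d=pickle.load(open("w6.pkl","rb"))
for L,z in [([(97,124),(296,122),(282,483),(100,480)],64),([(82,82),(292,70),(297,498),(115,506)],34)]:
    w=p2w(d,np.array(L)/3.3+[260,90],z); print(w.round(1).tolist(),w.mean(0),rect(w))
E
```

```text
[[521.6, 450.1, 64.0], [523.3, 393.9, 64.0], [411.6, 392.7, 64.0], [411.4, 450.3, 64.0]] [466.97520331 421.7555349   64.        ] (array([467.1, 422.1]), array([111.7,  57.7]), 0.6)
[[531.5, 457.5, 34.0], [536.4, 393.1, 34.0], [392.2, 384.3, 34.0], [387.7, 448.1, 34.0]] [461.9279375  420.74386054  34.        ] (array([462. , 420.6]), array([144.7,  64.6]), 3.8)
```

>>> send_rows(
  gripper=[1,1,1,1,1,1,1,1],
  xyz=[
    [0.002,0,0.03],
    [0.002,0,0.065],
    [0.002,0,0.1],
    [0.002,0,0.13],
    [0.002,0,0.155],
    [0.002,0,0.17],
    [0.002,0,0.177],
    [0.002,0,0.179],
  ],
  roll=[0.007,0.007,0.007,0.007,0.007,0.007,0.007,0.007],
  force=45,
)

```text
time_s: 18.65
tcp_pos: [468.0, 420.3, 62.8]
eef_rot: [3.141, 0.001, 0.012]
contact_force: [0.2, 0.0, -0.3]
finger_gap: 1.002
grasp_force: 0.0
```

>>> send_rows(
  gripper=[1,1,1],
  xyz=[
    [0,0,0],
    [0,0,0],
    [0,0,0],
  ],
  roll=[0,0,0],
)

```text
time_s: 18.9
tcp_pos: [468.3, 421.5, 64.7]
eef_rot: [-3.14, -0.002, 0.013]
contact_force: [-0.9, -0.4, 0.1]
finger_gap: 0.998
grasp_force: 0.0
```

>>> send_rows(
  gripper=[1,0.6,0,0,0,0,0,0],
  xyz=[
    [0,0,0.003],
    [0,0,0.003],
    [0,0,0.003],
    [0,0,0.003],
    [0,0,0.003],
    [0,0,0.003],
    [0,0,0.003],
    [0,0,0.003],
  ],
  roll=[0,0,0,0,0,0,0,0],
  force=45,
)

```text
time_s: 19.57
tcp_pos: [467.8, 421.4, 60.8]
eef_rot: [-3.141, -0.0, 0.013]
contact_force: [-0.9, -0.5, 5.2]
finger_gap: 0.666
grasp_force: 49.1
```

>>> send_rows(
  gripper=[0,0,0,0,0,0,0,0],
  xyz=[
    [0,0,-0.003],
    [0,0,-0.01],
    [0,0,-0.02],
    [0,0,-0.04],
    [0,0,-0.07],
    [0,0,-0.1],
    [0,0,-0.13],
    [0.005,0.01,-0.16],
  ],
  roll=[0,0,0,0,0,0,0,0],
)

```text
time_s: 20.23
tcp_pos: [471.2, 412.8, 222.8]
eef_rot: [-3.14, 0.0, 0.016]
contact_force: [0.7, 1.0, -2.6]
finger_gap: 0.671
grasp_force: 49.0
```

>>> send_rows(
  gripper=[0,0,0,0,0,0,0,0],
  xyz=[
    [0.012,0.03,-0.01],
    [0.024,0.06,-0.02],
    [0.036,0.09,-0.02],
    [0.05,0.12,-0.02],
    [0.062,0.15,-0.02],
    [0.074,0.18,-0.02],
    [0.085,0.2,-0.02],
    [0.085,0.209,-0.02],
  ],
  roll=[0.02,0.04,0.06,0.08,0.1,0.12,0.133,0.133],
)

```text
time_s: 20.9
tcp_pos: [562.4, 199.4, 241.0]
eef_rot: [3.141, -0.001, -0.125]
contact_force: [0.0, -0.3, -2.7]
finger_gap: 0.67
grasp_force: 49.0
```

>>> send_rows(
  gripper=[0,0,0],
  xyz=[
    [0,0,0],
    [0,0,0],
    [0,0,0],
  ],
  roll=[0,0,0],
)

```text
time_s: 21.15
tcp_pos: [559.9, 204.6, 240.8]
eef_rot: [-3.141, -0.0, -0.118]
contact_force: [-0.0, 0.3, -3.0]
finger_gap: 0.67
grasp_force: 49.0
```

```bash
python3 - <<'E'
from bench import *
from h import *
s=get_state(); print(s["tcp_pos"],s["eef_rot"],s["contact_force"],s["grasp_force"],s["finger_gap"])
d=get_image("wrist"); im=d["img"]; cv2.imwrite("pics/w7.png",im[:,:,::-1]); yel(d)
import pickle; pickle.dump(d,open("w7.pkl","wb"))
E
```

```text
[559.93292699 204.62733646 240.79962253] [-3.14085445e+00 -1.05189774e-04 -1.18449967e-01] [-0.03887982  0.33297508 -2.99215841] 48.98880422115326 0.6700897618879742
[314. 102.] [ 280   49   68  108 6768] (array([636., 202.]), array([ 71.5, 112.6]), 83.1) [638.5 202.2   4. ]
[481. 182.] [464 166  44  46 429] (array([521.6,  14.4]), array([39.7, 57.4]), 51.3) [526.   15.7   4. ]
```

View pics/w7.png

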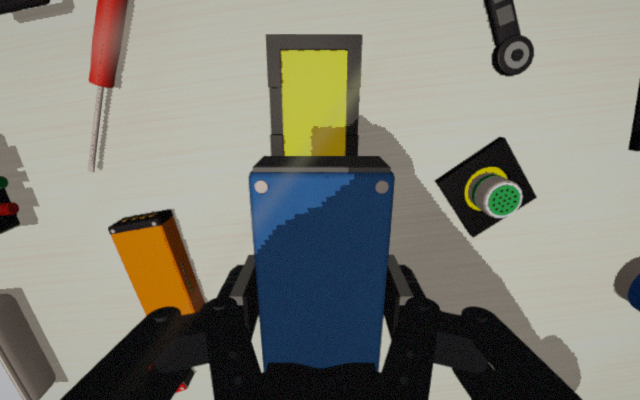

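```bash
python3 - <<'E'
from h import *
import pickle; d=pickle.load(open("w7.pkl","rb"))
w=p2w(d,[(251,173),(393,173)],240.8+3.2); m=w.mean(0); y=-.118
print(w.round(1), np.linalg.norm(w[0]-w[1]), m-56*np.array([np.cos(y),np.sin(y),0]))
w=p2w(d,[(266,34),(362,35)],12);m=w.mean(0); y=-.12
print(w.round(1), np.linalg.norm(w[0]-w[1]), m-76*np.array([np.cos(y),np.sin(y),0]))
import types; st={"tcp_pos":np.array([559.9,204.6,240.8]),"eef_rot":[0,0,-.118]}
print(shift(st,(631,203.8),240.8,-.12))
E
```

```text
[[618.1 223.4 244. ]
 [611.7 169.4 244. ]] 54.31475130204642 [559.30479497 203.00598789 244.        ]
[[710.4 241.5  12. ]
 [698.  145.4  12. ]] 96.8486073789105 [628.78425048 202.56070824  12.        ]
[ 0.0707 -0.0076  0.      0.002 ]
```

>>> send_rows(
  gripper=[0,0,0,0,0,0,0,0],
  xyz=[
    [0.03,-0.003,0],
    [0.06,-0.007,0.01],
    [0.07,-0.008,0.04],
    [0.07,-0.008,0.075],
    [0.07,-0.008,0.11],
    [0.07,-0.008,0.145],
    [0.07,-0.008,0.17],
    [0.07,-0.008,0.185],
  ],
  roll=[0,0,0,0,0,0,0,0],
)

```text
time_s: 21.87
tcp_pos: [629.2, 203.7, 52.1]
eef_rot: [3.141, 0.004, -0.118]
contact_force: [0.4, -0.2, -2.9]
finger_gap: 0.669
grasp_force: 49.0
```

>>> send_rows(
  gripper=[0,0,0,0],
  xyz=[
    [0,0,0.006],
    [0,0,0.01],
    [0,0,0.01],
    [0,0,0.01],
  ],
  roll=[0,0,0,0],
)

```text
time_s: 22.2
tcp_pos: [631.7, 203.3, 46.8]
eef_rot: [-3.141, -0.002, -0.12]
contact_force: [-0.3, -0.1, -1.8]
finger_gap: 0.671
grasp_force: 49.0
```

>>> send_rows(
  gripper=[0,0,0,0,0,0,0],
  xyz=[
    [0,0,0.003],
    [-0.001,0,0.006],
    [-0.001,0,0.009],
    [-0.001,0,0.012],
    [-0.001,0,0.014],
    [-0.001,0,0.015],
    [-0.001,0,0.015],
  ],
  roll=[0,0,0,0,0,0,0],
)

```text
time_s: 22.78
tcp_pos: [629.9, 202.9, 30.8]
eef_rot: [3.141, 0.0, -0.12]
contact_force: [-6.2, -2.9, 8.7]
finger_gap: 0.671
grasp_force: 50.6
```

>>> send_rows(
  gripper=[0,0,0],
  xyz=[
    [0,0,0.001],
    [0,0,0.001],
    [0,0,0.001],
  ],
  roll=[0,0,0],
)

```text
time_s: 23.03
tcp_pos: [629.9, 202.9, 30.7]
eef_rot: [3.141, -0.0, -0.12]
contact_force: [-12.1, -5.6, 25.5]
finger_gap: 0.667
grasp_force: 52.5
```

>>> send_rows(
  gripper=[0.3,1,1,1,1,1,1,1],
  xyz=[
    [0,0,-0.001],
    [0,0,-0.001],
    [0,0,-0.001],
    [0,0,-0.001],
    [0,0,-0.02],
    [0,0,-0.05],
    [0,0,-0.09],
    [0,0,-0.13],
  ],
  roll=[0,0,0,0,0,0,0,0],
)

```text
time_s: 23.7
tcp_pos: [629.4, 202.9, 160.1]
eef_rot: [3.141, 0.002, -0.12]
contact_force: [0.7, -0.1, -0.7]
finger_gap: 0.998
grasp_force: 0.0
```

>>> send_rows(
  gripper=[1,1,1,1,1,1,1,1],
  xyz=[
    [-0.01,-0.01,-0.02],
    [-0.035,-0.035,-0.03],
    [-0.06,-0.06,-0.04],
    [-0.085,-0.085,-0.04],
    [-0.11,-0.11,-0.04],
    [-0.135,-0.135,-0.04],
    [-0.16,-0.16,-0.04],
    [-0.18,-0.183,-0.04],
  ],
  roll=[-0.02,-0.05,-0.08,-0.11,-0.14,-0.17,-0.187,-0.187],
)

```text
time_s: 24.37
tcp_pos: [471.3, 407.9, 199.4]
eef_rot: [-3.141, 0.0, 0.069]
contact_force: [0.2, -0.3, -0.6]
finger_gap: 1.003
grasp_force: 0.0
```

>>> send_rows(
  gripper=[1,1,1,1],
  xyz=[
    [-0.014,-0.012,0],
    [-0.014,-0.012,0],
    [-0.014,-0.012,0],
    [-0.014,-0.012,0],
  ],
  roll=[0,0,0,0],
)

```text
time_s: 24.7
tcp_pos: [459.2, 416.6, 199.2]
eef_rot: [3.141, -0.0, 0.066]
contact_force: [0.2, 0.3, -0.6]
finger_gap: 0.999
grasp_force: 0.0
```

```bash
python3 - <<'E'
from bench import *
from h import *
s=get_state(); print(s["tcp_pos"],s["eef_rot"],s["qpos"])
d=get_image("wrist"); cv2.imwrite("pics/w8.png",cv2.resize(d["img"][60:280,250:470,::-1],None,fx=2.7,fy=2.7)); 
import pickle; pickle.dump(d,open("w8.pkl","wb"))
E
```

```text
[459.17893973 416.6210009  199.18406875] [ 3.14124753e+00 -1.80064260e-04  6.59921884e-02] [-0.3292134   0.53655211 -0.62454735  1.6615218   0.35057339  1.05792973
 -2.5662385 ]
```

View pics/w8.png

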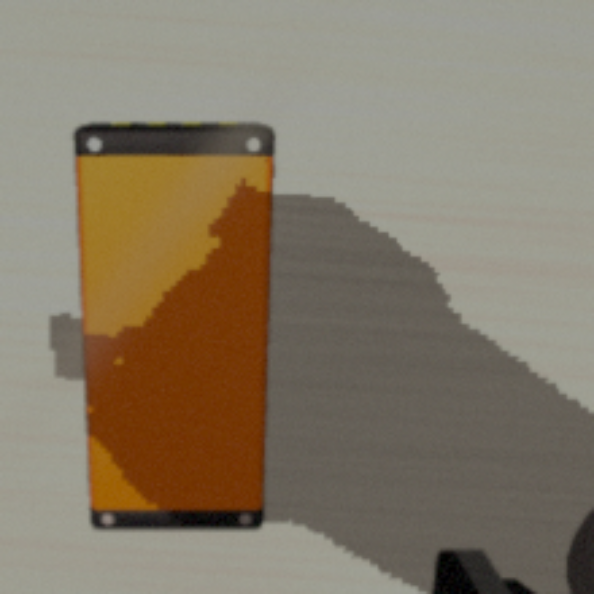

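```bash
python3 - <<'E'
from h import *
import pickle; d=pickle.load(open("w8.pkl","rb"))
w=p2w(d,np.array([(76,132),(274,131),(262,525),(92,526)])/2.7+[250,60],34); print(w.round(1).tolist(),w.mean(0),rect(w))
st={"tcp_pos":np.array([459.2,416.6,199.2]),"eef_rot":[0,0,.066]}
print(shift(st,w.mean(0)[:2],27,.068))
E
```

```text
[[530.4, 457.6, 34.0], [534.9, 393.4, 34.0], [392.2, 383.9, 34.0], [387.5, 448.2, 34.0]] [461.26329246 420.77335797  34.        ] (array([461.2, 420.8]), array([143.5,  64.4]), 3.8)
[ 0.0023 -0.004   0.1722 -0.002 ]
```

>>> send_rows(
  gripper=[1,1,1,1,1,1,1,1],
  xyz=[
    [0.002,-0.005,0.02],
    [0.002,-0.005,0.05],
    [0.002,-0.005,0.08],
    [0.002,-0.005,0.11],
    [0.002,-0.005,0.135],
    [0.002,-0.005,0.15],
    [0.002,-0.005,0.158],
    [0.002,-0.005,0.16],
  ],
  roll=[-0.001,-0.001,-0.001,-0.001,-0.001,-0.001,-0.001,-0.001],
)

```text
time_s: 25.42
tcp_pos: [460.3, 421.8, 38.4]
eef_rot: [3.141, 0.001, 0.067]
contact_force: [0.5, -0.2, 0.1]
finger_gap: 0.997
grasp_force: 0.0
```

>>> send_rows(
  gripper=[1,1,1],
  xyz=[
    [0,0,0.003],
    [0,0,0.007],
    [0,0,0.007],
  ],
  roll=[0,0,0],
)

```text
time_s: 25.67
tcp_pos: [460.5, 422.5, 32.7]
eef_rot: [-3.141, -0.001, 0.068]
contact_force: [0.2, 0.5, -1.2]
finger_gap: 1.0
grasp_force: 0.0
```

>>> send_rows(
  gripper=[1,0.6,0.2,0.2,0.2,0.2,0.2,0.2],
  xyz=[
    [0.001,0,0.004],
    [0.001,0,0.004],
    [0.001,0,0.004],
    [0.001,0,0.004],
    [0.001,0,0.004],
    [0.001,0,0.004],
    [0.001,0,0.004],
    [0.001,0,0.004],
  ],
  roll=[0,0,0,0,0,0,0,0],
  force=60,
)

```text
time_s: 26.33
tcp_pos: [461.3, 422.6, 28.8]
eef_rot: [-3.141, -0.0, 0.068]
contact_force: [-1.3, -0.5, 6.7]
finger_gap: 0.76
grasp_force: 68.3
```

>>> send_rows(
  gripper=[0.2,0.2,0.2,0.2,0.2,0.2,0.2,0.2],
  xyz=[
    [0,0,-0.003],
    [0,0,-0.01],
    [0,0,-0.025],
    [0,0,-0.05],
    [0,0,-0.085],
    [0,0,-0.12],
    [0,0,-0.155],
    [0,0,-0.19],
  ],
  roll=[0,0,0,0,0,0,0,0],
)

```text
time_s: 27.0
tcp_pos: [460.6, 422.3, 221.3]
eef_rot: [-3.141, -0.0, 0.068]
contact_force: [2.0, 0.8, -5.0]
finger_gap: 0.758
grasp_force: 68.1
```

>>> send_rows(
  gripper=[0.2,0.2,0.2,0.2,0.2,0.2,0.2,0.2],
  xyz=[
    [0,0.01,-0.02],
    [0,0.03,-0.03],
    [0,0.06,-0.03],
    [0,0.095,-0.03],
    [0,0.13,-0.03],
    [0,0.165,-0.03],
    [0,0.2,-0.03],
    [0,0.235,-0.03],
  ],
  roll=[0,0,0,0,0,0,0,0],
)

```text
time_s: 27.67
tcp_pos: [476.5, 186.5, 249.4]
eef_rot: [3.142, -0.001, 0.068]
contact_force: [1.1, -0.2, -4.5]
finger_gap: 0.758
grasp_force: 68.2
```

>>> send_rows(
  gripper=[0.2,0.2,0.2,0.2,0.2,0.2,0.2,0.2],
  xyz=[
    [0,0.036,0],
    [0,0.072,0],
    [0,0.108,0],
    [0,0.144,0],
    [0,0.18,0],
    [0,0.216,0],
    [0,0.252,0],
    [0,0.288,0],
  ],
  roll=[0,0,0,0,0,0,0,0],
)

```text
time_s: 28.33
tcp_pos: [496.1, -100.8, 249.5]
eef_rot: [3.141, -0.001, 0.068]
contact_force: [1.6, 0.5, -5.3]
finger_gap: 0.754
grasp_force: 68.2
```

>>> send_rows(
  gripper=[0.2,0.2,0.2,0.2,0.2,0.2,0.2,0.2],
  xyz=[
    [-0.01,0.035,0],
    [-0.02,0.07,0],
    [-0.032,0.105,0],
    [-0.044,0.14,0],
    [-0.056,0.175,0],
    [-0.068,0.21,0],
    [-0.08,0.245,0],
    [-0.092,0.28,0],
  ],
  roll=[-0.02,-0.04,-0.06,-0.08,-0.1,-0.12,-0.14,-0.152],
)

```text
time_s: 29.0
tcp_pos: [423.0, -386.1, 249.6]
eef_rot: [3.141, -0.001, 0.222]
contact_force: [1.6, 0.1, -4.7]
finger_gap: 0.76
grasp_force: 68.2
```

>>> send_rows(
  gripper=[0.2,0.2,0.2,0.2,0.2,0.2],
  xyz=[
    [-0.007,0.03,0],
    [-0.01,0.045,0],
    [-0.01,0.05,0],
    [-0.01,0.05,0],
    [-0.01,0.05,0],
    [-0.01,0.05,0],
  ],
  roll=[0,0,0,0,0,0],
)

```text
time_s: 29.5
tcp_pos: [425.4, -434.5, 248.7]
eef_rot: [-3.141, -0.0, 0.222]
contact_force: [-0.6, 0.4, -4.8]
finger_gap: 0.761
grasp_force: 68.2
```

```bash
python3 - <<'E'
from bench import *
from h import *
s=get_state(); print(s["tcp_pos"],s["eef_rot"],s["contact_force"],s["grasp_force"],s["finger_gap"])
d=get_image("wrist"); im=d["img"]; cv2.imwrite("pics/w9.png",im[:,:,::-1]); yel(d)
import pickle; pickle.dump(d,open("w9.pkl","wb"))
E
```

```text
[ 425.38630278 -434.45422431  248.749238  ] [-3.14127224e+00 -4.63469466e-04  2.21566695e-01] [-0.59937472  0.40712479 -4.78490368] 68.20076823234558 0.7611966614913077
[322.  80.] [ 285   40   90   85 5767] (array([ 523.8, -424.8]), array([87.3, 98.6]), 12.8) [ 524.9 -414.6    4. ]
[260. 169.] [ 240  151   58   55 1402] (array([ 402.7, -377.6]), array([66.9, 67.3]), 12.6) [ 411.5 -364.8    4. ]
```

View pics/w9.png

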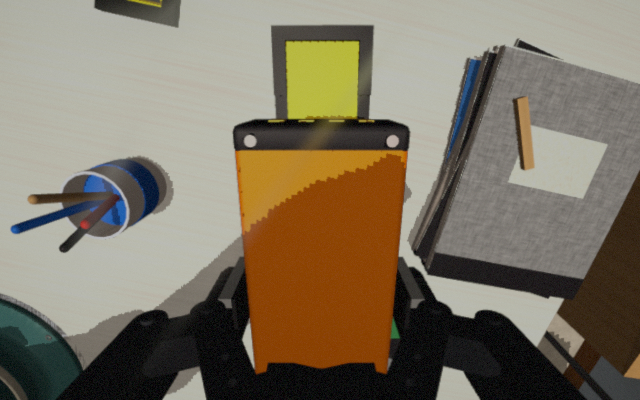

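```bash
python3 - <<'E'
from h import *
import pickle; d=pickle.load(open("w9.pkl","rb"))
for L,z,h in [([(285.5,40.5),(358.5,40.5)],4,80),([(272,26),(373.5,25.5)],12,94),([(234,131),(409,131)],248.75+5.2,74)]:
    w=p2w(d,L,z); v=w[0]-w[1]; y=np.arctan2(-v[0],v[1]); print(w.round(1).tolist(),np.linalg.norm(v),y,w.mean(0)-h*np.array([np.cos(.22),np.sin(.22),0]))
st={"tcp_pos":np.array([425.4,-434.5,248.7]),"eef_rot":[0,0,.2216]}
print(shift(st,(487,-422),240.8,.22))
E
```

```text
[[555.2, -367.9, 4.0], [572.3, -443.4, 4.0]] 77.36754489870053 0.22226913789733044 [ 485.67560873 -423.10566288    4.        ]
[[564.6, -352.9, 12.0], [588.0, -454.2, 12.0]] 104.0402850314682 0.22684156020379495 [ 484.53881594 -424.07139546   12.        ]
[[488.2, -389.5, 254.0], [502.1, -451.1, 254.0]] 63.20699123982821 0.22235432650982476 [ 422.91986897 -436.44456859  253.95      ]
[0.0628 0.0013 0.0079 0.0016]
```

>>> send_rows(
  gripper=[0.2,0.2,0.2,0.2,0.2,0.2,0.2,0.2],
  xyz=[
    [0.03,0.001,0],
    [0.058,0.001,0.01],
    [0.063,0.001,0.04],
    [0.063,0.001,0.075],
    [0.063,0.001,0.11],
    [0.063,0.001,0.145],
    [0.063,0.001,0.17],
    [0.063,0.001,0.185],
  ],
  roll=[0,0,0,0,0,0,0,0],
)

```text
time_s: 30.22
tcp_pos: [485.8, -421.4, 60.5]
eef_rot: [-3.139, 0.002, 0.221]
contact_force: [0.0, 0.4, -4.6]
finger_gap: 0.759
grasp_force: 68.2
```

>>> send_rows(
  gripper=[0.2,0.2,0.2,0.2],
  xyz=[
    [0,0,0.006],
    [0,0,0.012],
    [0,0,0.012],
    [0,0,0.012],
  ],
  roll=[0,0,0,0],
)

```text
time_s: 30.55
tcp_pos: [487.2, -423.5, 52.6]
eef_rot: [3.14, -0.001, 0.22]
contact_force: [0.3, -0.3, -4.0]
finger_gap: 0.763
grasp_force: 68.2
```

>>> send_rows(
  gripper=[0.2,0.2,0.2,0.2,0.2,0.2,0.2,0.2],
  xyz=[
    [0.001,-0.001,0.004],
    [0.001,-0.001,0.008],
    [0.001,-0.001,0.011],
    [0.001,-0.001,0.014],
    [0.001,-0.001,0.016],
    [0.001,-0.001,0.018],
    [0.001,-0.001,0.019],
    [0.001,-0.001,0.019],
  ],
  roll=[0,0,0,0,0,0,0,0],
)

```text
time_s: 31.22
tcp_pos: [487.3, -422.0, 32.8]
eef_rot: [-3.142, 0.0, 0.22]
contact_force: [-4.8, 4.4, 7.7]
finger_gap: 0.761
grasp_force: 69.7
```

>>> send_rows(
  gripper=[0.2,0.2],
  xyz=[
    [0,0,0.001],
    [0,0,0.001],
  ],
  roll=[0,0],
)

```text
time_s: 31.38
tcp_pos: [487.3, -422.0, 32.8]
eef_rot: [3.141, 0.0, 0.22]
contact_force: [-10.5, 7.7, 24.4]
finger_gap: 0.761
grasp_force: 71.8
```

>>> send_rows(
  gripper=[0.5,1,1,1,1,1,1,1],
  xyz=[
    [0,0,-0.001],
    [0,0,-0.001],
    [0,0,-0.001],
    [0,0,-0.001],
    [0,0,-0.015],
    [0,0,-0.045],
    [0,0,-0.085],
    [0,0,-0.125],
  ],
  roll=[0,0,0,0,0,0,0,0],
)

```text
time_s: 32.05
tcp_pos: [487.0, -421.5, 158.2]
eef_rot: [-3.141, 0.0, 0.22]
contact_force: [-0.0, 0.5, 0.8]
finger_gap: 1.0
grasp_force: 0.0
```

>>> send_rows(
  gripper=[1,1,1,1,1,1,1,1],
  xyz=[
    [0,0,-0.035],
    [0,0,-0.07],
    [-0.03,0,-0.1],
    [-0.06,0,-0.12],
    [-0.08,0,-0.13],
    [-0.08,0,-0.13],
    [-0.08,0,-0.13],
    [-0.08,0,-0.13],
  ],
  roll=[0,0,0,0,0,0,0,0],
)

```text
time_s: 32.72
tcp_pos: [409.6, -439.0, 286.7]
eef_rot: [3.141, -0.0, 0.22]
contact_force: [0.3, -0.0, -0.8]
finger_gap: 1.0
grasp_force: 0.0
```

```bash
python3 - <<'E'
from bench import *
from h import *
s=get_state(); print(s["time_s"],s["tcp_pos"])
d=get_image("wrist"); a=d["img"][:270]; t=get_image("top")["img"][110:235,240:500]
cv2.imwrite("pics/end.png",np.vstack([a,cv2.resize(t,(640,308),interpolation=cv2.INTER_CUBIC)])[:,:,::-1])
E
```

```text
32.7167 [ 409.61940893 -439.02226596  286.73760784]
```

View pics/end.png

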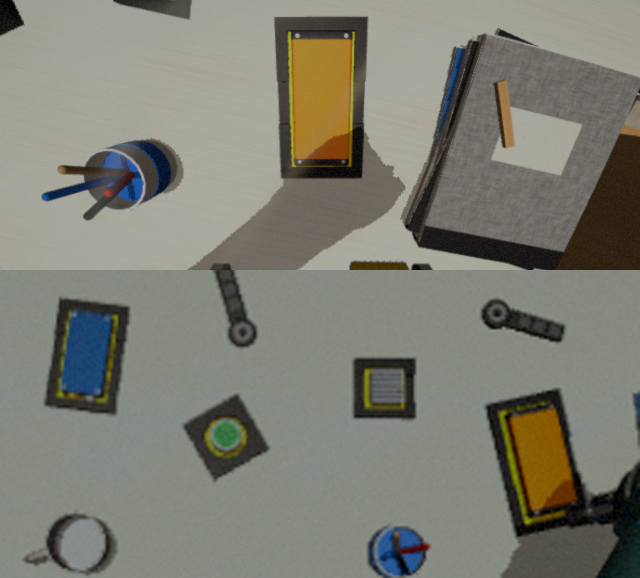

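The picture shows all four modules seated in their trays with yellow margins visible: converter (88,352), canister (226,434), heat sink (388,386) and battery (543,460). The mug and the pen pot are where they were.

```bash
python3 -c "
from bench import *
print(finish_job())"
```

```text
the job is handed in; nothing more can be done
None
```

All four modules are seated upright in their own trays and released, the mug and pen pot were left alone, and I handed the job in at about 33 s; no verdict came back.

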